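# Lock the sample binder with its two R-clips

## Robot

A 6-joint arm with a two-finger parallel gripper is mounted at the origin on the work surface. World frame = base frame: x ahead of the robot, y to its left, z up, the work surface at z = 0. Lengths are in mm, angles in rad, forces in N, time in s.
With the tool pointing down it reaches from about 375 to 925 mm from the base axis. Payload 5.7 kg.
Tool frame: the origin (TCP) lies at the very end of the fingers, on their centre line; the grasp point (between the pads) lies r.tcp_to_grasp behind it (r.tcp_to_grasp is the distance from the TCP to the grasp point, in mm); z points along the fingers, y is the line along which they close (so a half turn about z gives the same grasp; the last joint's range is limited). The gripper opens to 85 mm and grips with 20 to 120 N. Pads are 22 mm wide; open, the fingers measure 114 mm over their backs; the gripper's body (76 mm by 85 mm) begins 54 mm behind the grasp point. The pads swing forward as they close: fully open they stand 13 mm farther back than shut.
Start: joints at [0.986, 0.359, 1.51, -0, 1.272, -0.115], TCP at [271.613, 534.967, 231.267] pointing down, gripper open.
Joint ranges: [-2.97, 2.97], [-1.01, 2.36], [0.21, 2.38], [-0.96, 4.11], [0.2, 2.71], [-2.98, 2.98]. Speed limits (rad/s): [2.39, 2.39, 3.14, 3.14, 3.14, 3.14].

## Interface

Orientations are given as a rotation vector (axis times angle).
In Python, from station import state, viewer, workorder, r gives the robot as it stands.
- The arm moves only by the tool carry_out, never from a script. Its argument "moves" is a list of rows, each a list of 3 entries, a list of its own where there are three numbers: the opening, from 0 (shut) to 1 (fully open), then the shift along the tool's x, y, z in m, then the turn, a rotation vector about the tool's x, y, z in rad. In form: [[jaw, [x, y, z], [rx, ry, rz]], ...]. A call has exactly 10 rows; each row shifts and turns the commanded pose from where the row before left it, along the tool's axes as they then stand; what a row does not reach is not made up. A row lasts 1/12 s, in which the tool goes at most 41.7 mm and 7.16 degrees, less where a joint would pass 70% of its speed; a pose out of reach is approached as far as the arm can. A call with a gripper value outside its range is refused whole. The fingers move at their own pace and stop on an object; "squeeze" is the grip in N (left out, the last holds). Time passes only in rows, so rows that do not move let the fingers close, or fill a call up. It gives the time, the measured TCP pose, the force, the opening and the grip force at its end, in the units of the state.
- state(): the state, without advancing time (a new reading comes with each control period).
- viewer.get_image(name): name is "scene" or "side" or "wrist"; returns the picture (480x640x3 uint8, blue, green, red); there is no depth.
- viewer.get_calibration(name): a dict with "fx", "fy", "cx", "cy" (pixels), "T" (4x4, takes a point from camera to world coordinates); the wrist camera has in their place "mount" (4x4, takes a point from camera to tool coordinates, whose origin is the TCP and whose axes are the flange's). Camera axes: x right, y down, z forward; pixel columns grow to the right and rows downward; lengths in mm; the calibration is good to about 2 mm. A picture is of the moment at which its call begins: read the wrist's pose just before it. get_calibration takes no time and is no camera call.
- workorder.finish_job(): hands the job in; it is judged then, once.
The state is a dict: "t": time; "joint_positions": joint angles; "dq": joint speeds; "joint_efforts": joint torques, N m; "tool_pos": TCP position; "tcp_rot": TCP orientation; "ft_force": force on the tool from outside, world axes, zero at the start; "torque": the same for the moment, N m; "width": opening from 0.0 (shut) to 1.0 (fully open); "grasp_force": force on a finger pad.
Only numpy, scipy, OpenCV 4.12 (cv2) and the standard library are available. Lean on these libraries where they do the work, as an engineer would, in place of code of your own. Each camera call takes 0.05 s, during which the arm holds its last target. There are 200 camera calls.

## Task

The sample boards are clamped on two cross-drilled posts, but both golden R-clips have only been started in their holes. Push each clip fully home along the bar, so that its straight leg is right through the post and its bent leg has ridden over and snapped round the post. Then draw the arm back, leaving everything else where it is.

Things in the scene. Friction and masses are not known exactly. Their poses are not given: they have to be found in the camera images.
- binder: fixed sample binder: wooden base 160 x 260 x 18 mm, sample boards 130 x 230 mm on it (stack top 66 mm above the table), black clamp bar 36 wide, 240 long, 14 mm thick on top (upper face at 80 mm), two upright 20 mm steel posts through the bar, 70 mm either side of the middle, tops at 103 mm. Origin: centre of underside; y along the bar to the left post, x across, z up
- hole_left (a point): point on the left post's axis 82.5 mm above the table, 2.5 mm above the bar: where the clip's origin lies when home. Axes as the binder's. The cross-hole runs along y, 7 mm wide and high, its floor the bar's face. The bar's end is 50 mm from this point; the clip's loop always overhangs it, with free space below
- hole_right (a point): the same for the right post, at the binder's -y end
- clip_left: golden R-clip on the left post, 5 mm wire, 50 g, 97 x 25 mm, lying flat. x along its straight leg to the tip at x=36 mm (the push direction: binder's -y), y to the bent leg, z up. Origin: point of the straight leg's centre line on the post's axis when home. Loop behind: centre x=-46, y=10, outside diameter 25 mm. Starts 25 to 32 mm short of home, tip in the hole, bent leg clear of the post
- loop_left (a point): rearmost point of the left clip's loop (clip x=-58.5, y=10 mm), outside of the wire, mid-height: where it is pushed. Axes as the clip's. The bent leg runs from the loop beside the straight leg (y=6), bulges to y=13 mm for the post at x=0, necks in at x=10 and flares out to x=26, y=17.5 mm
- leg_left (a joint): spring of the left clip's bent leg, rad: 0 relaxed (at the start and once it has snapped round the post); 0.03 to 0.05 while it rides over the post, from 20 to 5 mm short of home. That takes about 2 to 8 N; then it snaps home, and meets a firm stop against the post at most 3 mm beyond
- clip_right: golden R-clip on the right post, 5 mm wire, 50 g, 97 x 25 mm, lying flat. x along its straight leg to the tip at x=36 mm (the push direction: binder's +y), y to the bent leg, z up. Origin: point of the straight leg's centre line on the post's axis when home. Loop behind: centre x=-46, y=10, outside diameter 25 mm. Starts 25 to 32 mm short of home, tip in the hole, bent leg clear of the post
- loop_right (a point): rearmost point of the right clip's loop (clip x=-58.5, y=10 mm), outside of the wire, mid-height: where it is pushed. Axes as the clip's. The bent leg runs from the loop beside the straight leg (y=6), bulges to y=13 mm for the post at x=0, necks in at x=10 and flares out to x=26, y=17.5 mm
- leg_right (a joint): spring of the right clip's bent leg, rad: 0 relaxed (at the start and once it has snapped round the post); 0.03 to 0.05 while it rides over the post, from 20 to 5 mm short of home. That takes about 2 to 8 N; then it snaps home, and meets a firm stop against the post at most 3 mm beyond
- chip_stack: small dark-red sample chip, 34 x 50 x 8 mm, lying on the sample stack beside the clamp bar; origin under its centre
- mug: white mug, 80 mm wide, 90 mm high; origin under its centre
- tape: yellow tape-measure case, 60 x 60 x 32 mm; origin under its centre
- tile_sample: marble tile sample, 90 x 60 x 12 mm; origin under its centre
- spare_clip: a spare R-clip of bare steel, same shape and size as the other two, lying on the table; not needed. Origin as for those
- block: wooden sample block, 60 x 60 x 40 mm with a green label; origin under its centre

How it is judged (in metres and radians):
At the end, for the whole second after the job is handed in: Both clips are home and at rest: each clip's origin within 4.5 mm of its hole point, lying flat and in line with the hole within 0.12 rad, its bent leg sprung back to within 0.03 rad of relaxed (distance between clip_left and hole_left below 0.0045 m and z of clip_left in the frame of hole_left above -0.003 m and angle between the x axis of clip_left and the y axis of hole_left, either way round below 0.12 rad and angle between each of clip_left, clip_right's own z axis and vertical below 0.12 rad and value of joint each of leg_left, leg_right below 0.03 rad and linear speed of each of clip_left, clip_right below 0.02 m/s and distance between clip_right and hole_right below 0.0045 m and z of clip_right in the frame of hole_right above -0.003 m and angle between the x axis of clip_right and the y axis of hole_right, either way round below 0.12 rad); the robot touches nothing.
It fails at once if another loose thing (chip, mug, tape measure, tile, spare clip or block) is moved more than 30 mm (distance of any of chip_stack, mug, tape, tile_sample, spare_clip, block from where it was at the start of the episode above 0.03 m).
It also fails if it takes over 61 s, if anything falls off the work surface, if the arm or the gripper's body presses on something with over 40 N, if the wrist force passes 120 N, or if a joint passes its speed limit or range.

## Working session

There is one attempt and no reset: what is moved stays moved. The work goes in short steps, Python scripts to look and compute and a tool call to move; the robot and the scene stay as the last step left them, time stands still between calls to the robot, and variables do not carry over. Pictures are saved under pics/ and viewed, at most 10 in all, crops included, and the job is handed in when it is done.

Besides the shell and the picture viewer there is one more tool, called after "Emit:" by a JSON object that holds its "fn" and its "kwargs". carry_out: Moves the arm, as the interface text tells. Its arguments: {"type":"object","properties":{"moves":{"type":"array","items":{"type":"array"}},"squeeze":{"type":"number"}},"required":["moves"]}

```bash
mkdir -p pics
python3 - <<'E'
from station import state, viewer, workorder, r
import cv2
s=state();print(s['t'],s['tool_pos'],s['tcp_rot'],r.tcp_to_grasp)
for n in("scene","side","wrist"):
    cv2.imwrite(f"pics/{n}0.png",viewer.get_image(n))
    print(n,viewer.get_calibration(n))
E
```

```text
0.0 [271.25370246 534.41448655 230.42402219] [-7.31038913e-01 -3.05470791e+00  2.75412307e-03] 18.700000000000003
scene {'fx': 533.3755014608797, 'fy': 533.3755014608797, 'cx': 317.5260581858203, 'cy': 244.9260638581296, 'T': array([[-2.20963504e-01,  7.63801310e-01, -6.06450896e-01,
         1.27421414e+03],
       [ 9.75253522e-01,  1.77802912e-01, -1.31402787e-01,
         1.46417851e+02],
       [ 7.46311496e-03, -6.20478592e-01, -7.84187872e-01,
         1.01123555e+03],
       [ 0.00000000e+00,  0.00000000e+00,  0.00000000e+00,
         1.00000000e+00]])}
side {'fx': 563.9055035358316, 'fy': 563.9055035358316, 'cx': 317.5910252875126, 'cy': 229.221198490969, 'T': array([[ 8.28627325e-01, -2.84215835e-01,  4.82284268e-01,
        -1.45510896e+02],
       [-5.59785061e-01, -4.27117327e-01,  7.10078499e-01,
        -1.00266780e+03],
       [ 4.17641389e-03, -8.58365975e-01, -5.13020867e-01,
         7.97132552e+02],
       [ 0.00000000e+00,  0.00000000e+00,  0.00000000e+00,
         1.00000000e+00]])}
wrist {'fx': 416.82886093070374, 'fy': 416.82886093070374, 'cx': 319.67065784206704, 'cy': 239.802970532245, 'mount': array([[-4.44077328e-04, -9.57912274e-01, -2.87060756e-01,
         7.28937976e+01],
       [ 9.99999900e-01, -4.40764668e-04, -7.61629659e-05,
        -6.08825809e-01],
       [-5.35687990e-05, -2.87060761e-01,  9.57912374e-01,
        -1.43839976e+02],
       [ 0.00000000e+00,  0.00000000e+00,  0.00000000e+00,
         1.00000000e+00]])}
```

View pics/scene0.png

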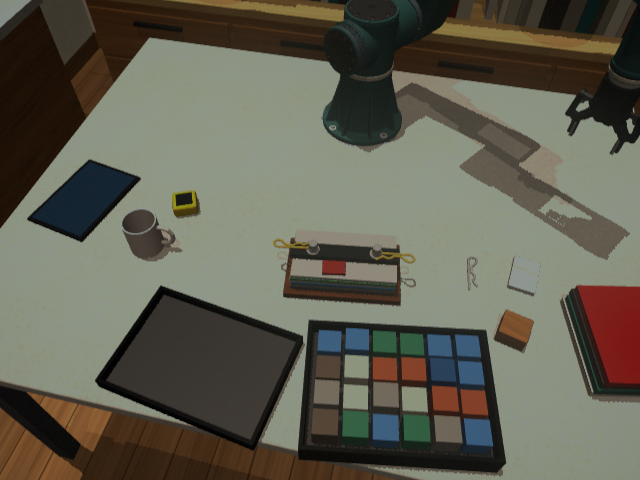

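View pics/side0.png

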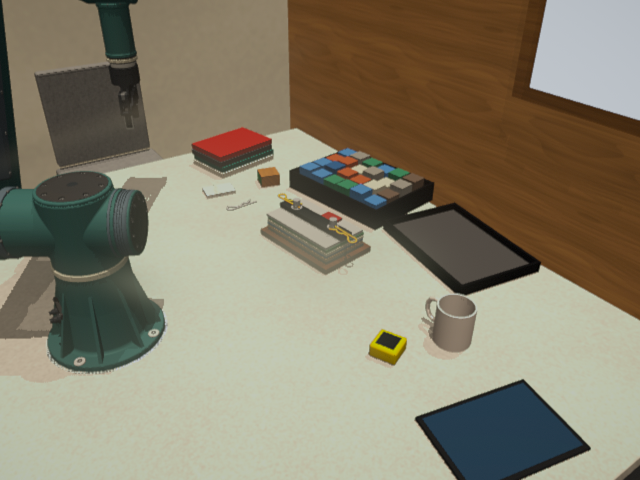

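The scene view shows the binder around (345,265), with posts near (313,247) and (376,252). The gold loops are near (280,243) and (408,257). I'll enlarge both views.

Run:
```python
import cv2,numpy as np
a=cv2.imread("pics/scene0.png")[225:305,265:425];b=cv2.imread("pics/side0.png")[185:275,255:375]
a=cv2.resize(a,None,fx=5,fy=5,interpolation=cv2.INTER_CUBIC)
cv2.imwrite("pics/c1.png",a)
cv2.imwrite("pics/c2.png",cv2.resize(b,None,fx=6,fy=6,interpolation=cv2.INTER_CUBIC))
```

```text
(no output)
```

View pics/c1.png

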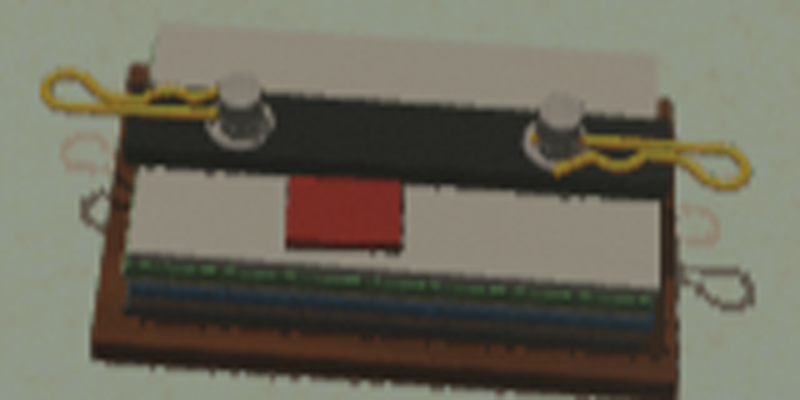

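View pics/c2.png

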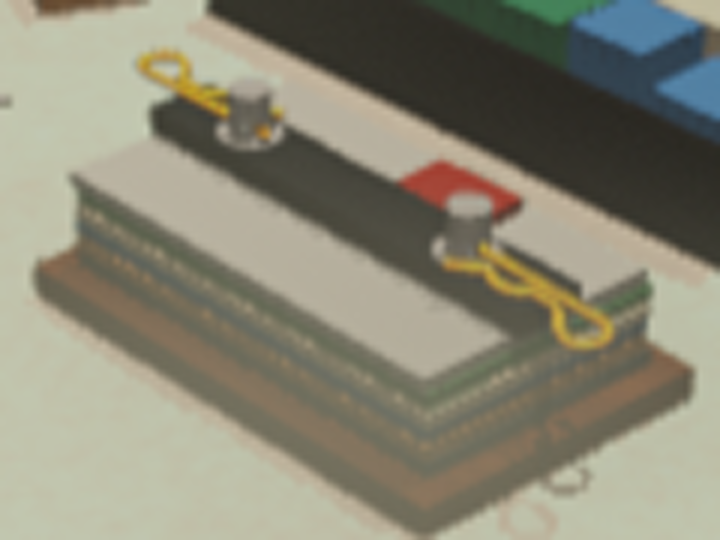

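The enlarged scene shows post tops at crop (241,84) and (562,104), and loop rear ends at (42,89) and (750,168). In the side crop the post tops are at (251,88) and (470,202), and the loop ends at (140,60) and (608,338).

```bash
cat > h.py <<'E'
import numpy as np
from station import state, viewer, workorder, r
from scipy.spatial.transform import Rotation as R
def proj(c,uv,z,T=None):
    T=c['T'] if T is None else T
    d=T[:3,:3]@np.array([(uv[0]-c['cx'])/c['fx'],(uv[1]-c['cy'])/c['fy'],1]);o=T[:3,3]
    return o+d*(z-o[2])/d[2]
def tool():
    s=state();T=np.eye(4);T[:3,:3]=R.from_rotvec(s['tcp_rot']).as_matrix();T[:3,3]=s['tool_pos'];return T
def wrist_T(c): return tool()@c['mount']
E
python3 - <<'E'
from h import *
S=viewer.get_calibration("scene");D=viewer.get_calibration("side")
f=lambda p:(265-.4+p[0]/5,225-.4+p[1]/5); g=lambda p:(255-.4+p[0]/6,185-.4+p[1]/6)
np.set_printoptions(precision=1,suppress=True)
for n,a,b,z in(("postR",(241,84),(251,88),103),("postL",(562,104),(470,202),103)):
    print(n,proj(S,f(a),z),proj(D,g(b),z))
for n,a,b in(("loopR",(42,89),(140,60)),("loopL",(750,168),(608,338))):
    print(n,proj(S,f(a),82.5),proj(D,g(b),82.5))
for n,a in (("L",1),("R",0)): pass
T=tool();print(T)
E
```

```text
postR [564.6 -18.  103. ] [546.7 116.3 103. ]
postL [543.8 120.4 103. ] [568.4 -19.1 103. ]
loopR [ 571.5 -107.4   82.5] [539.4 200.8  82.5]
loopL [544.  205.2  82.5] [ 572.  -109.5   82.5]
[[ -0.9   0.5  -0.  271.3]
 [  0.5   0.9  -0.  534.5]
 [  0.   -0.   -1.  230.6]
 [  0.    0.    0.    1. ]]
```

Emit:
{"fn": "carry_out", "kwargs": {"moves": [[0, [0, 0, 0], [0, 0, 0.118]], [0, [0, 0, 0], [0, 0, 0.118]], [0, [0, 0, 0], [0, 0, 0.118]], [0, [0, 0, 0], [0, 0, 0.118]], [0, [0, 0, 0], [0, 0, 0.118]], [0, [0, 0, 0], [0, 0, 0.118]], [0, [0, 0, 0], [0, 0, 0.118]], [0, [0, 0, 0], [0, 0, 0.118]], [0, [-0.03, 0.02, 0], [0, 0, 0]], [0, [-0.03, 0.02, 0], [0, 0, 0]]]}}

```text
t: 0.98
tool_pos: [319.9, 482.3, 230.9]
tcp_rot: [-2.037, -2.392, 0.001]
ft_force: [0.2, -0.2, 0.4]
width: -0.002
grasp_force: 0.0
```

Emit:
{"fn": "carry_out", "kwargs": {"moves": [[0, [-0.03, 0.02, 0], [0, 0, 0]], [0, [-0.03, 0.02, 0], [0, 0, 0]], [0, [-0.03, 0.02, 0], [0, 0, 0]], [0, [-0.03, 0.02, 0], [0, 0, 0]], [0, [-0.03, 0.02, 0], [0, 0, 0]], [0, [-0.03, 0.02, 0], [0, 0, 0]], [0, [-0.03, 0.02, 0], [0, 0, 0]], [0, [-0.03, 0.02, 0], [0, 0, 0]], [0, [-0.023, 0.017, 0], [0, 0, 0]], [0, [0, 0, 0], [0, 0, 0]]]}}

```text
t: 1.82
tool_pos: [540.5, 245.9, 231.1]
tcp_rot: [2.043, 2.382, 0.0]
ft_force: [0.9, -0.2, 0.3]
width: 0.001
grasp_force: 0.0
```

Run:
```python
from h import *
import cv2
np.set_printoptions(precision=3,suppress=True)
T=tool();np.save("T1.npy",T);I=viewer.get_image("wrist");cv2.imwrite("pics/w1.png",I);print(T,state()['t'],state()['ft_force'])
```

```text
[[ -0.152   0.988   0.002 540.474]
 [  0.988   0.152  -0.002 245.943]
 [ -0.002   0.002  -1.    231.104]
 [  0.      0.      0.      1.   ]] 1.8667 [-0.836  1.099  0.63 ]
```

View pics/w1.png

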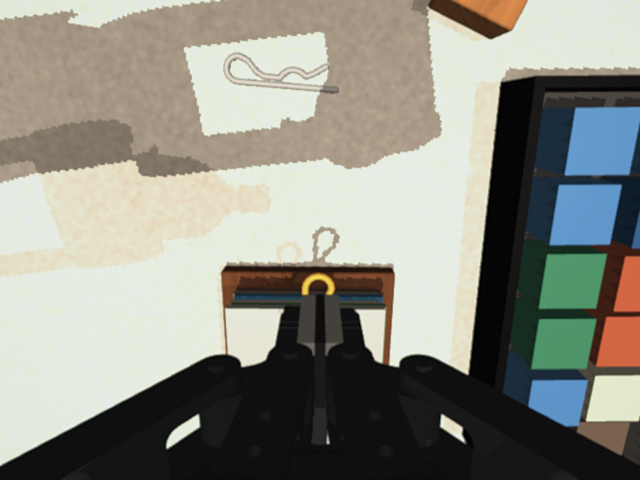

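The wrist view shows the gold loop's rear edge at (318,273) and the base's end edge from about (222,266) to (393,265). The loop is centred ahead of the fingers.

Run:
```python
from h import *
np.set_printoptions(precision=2,suppress=True)
c=viewer.get_calibration("wrist");T=np.load("T1.npy");W=T@c['mount']
iT=lambda p:(np.linalg.inv(T)@np.append(p,1))[:3]
for n,uv,z in(("loop",(318,273),82.5),("baseA",(222,266),18),("baseB",(393,265),18)):
    p=proj(c,uv,z,W);print(n,p,iT(p))
```

```text
loop [545.66 204.77  82.5 ] [-41.16  -1.48 148.69]
baseA [461.93 173.39  18.  ] [-59.27 -89.15 213.04]
baseB [615.76 197.87  18.  ] [-58.52  66.62 213.38]
```

Emit:
{"fn": "carry_out", "kwargs": {"moves": [[0, [0, -0.001, 0.02], [0, 0, 0]], [0, [0, 0, 0.02], [0, 0, 0]], [0, [0, 0, 0.02], [0, 0, 0]], [0, [0, 0, 0.02], [0, 0, 0]], [0, [0, 0, 0.02], [0, 0, 0]], [0, [0, 0, 0.02], [0, 0, 0]], [0, [0, 0, 0.02], [0, 0, 0]], [0, [0, 0, 0.015], [0, 0, 0]], [0, [0, 0, 0.003], [0, 0, 0]], [0, [0, 0, 0], [0, 0, 0]]]}}

```text
t: 2.7
tool_pos: [533.6, 250.1, 72.1]
tcp_rot: [-2.038, -2.388, 0.004]
ft_force: [0.1, -0.2, -0.1]
width: 0.003
grasp_force: 0.0
```

Emit:
{"fn": "carry_out", "kwargs": {"moves": [[0, [-0.008, 0, 0], [0, 0, 0]], [0, [-0.008, 0, 0], [0, 0, 0]], [0, [-0.006, 0, 0], [0, 0, 0]], [0, [-0.003, 0, 0], [0, 0, 0]], [0, [-0.003, 0, 0], [0, 0, 0]], [0, [-0.003, 0, 0], [0, 0, 0]], [0, [-0.003, 0, 0], [0, 0, 0]], [0, [-0.002, 0, 0], [0, 0, 0]], [0, [0, 0, 0], [0, 0, 0]], [0, [0, 0, 0], [0, 0, 0]]]}}

```text
t: 3.53
tool_pos: [541.1, 214.1, 73.3]
tcp_rot: [-2.041, -2.389, 0.0]
ft_force: [-0.3, -0.4, 0.7]
width: -0.004
grasp_force: 0.0
```

Run:
```python
from h import *
import cv2
a=viewer.get_image("scene");b=viewer.get_image("side")
A=cv2.resize(a[215:295,350:440],None,fx=4.4,fy=5,interpolation=cv2.INTER_CUBIC)
B=cv2.resize(b[200:280,310:400],None,fx=4.4,fy=5,interpolation=cv2.INTER_CUBIC)
cv2.imwrite("pics/c3.png",np.hstack([A,B]));print(tool()[:3,3],state()['ft_force'])
```

```text
[541.02191654 214.27472213  73.22093464] [-0.98058756 -0.19944737 -0.1951392 ]
```

View pics/c3.png

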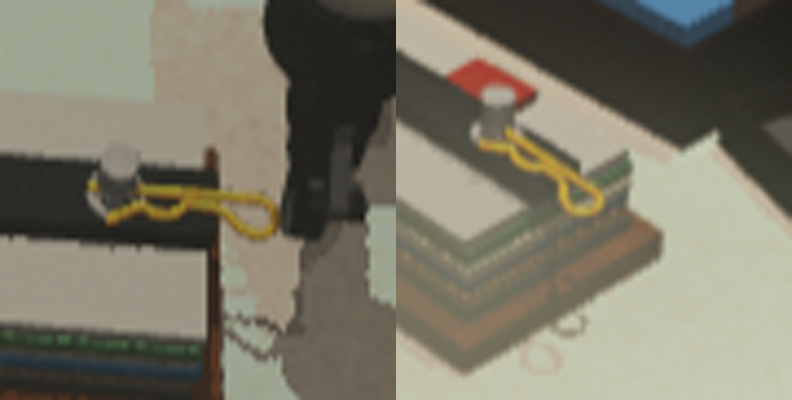

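The scene crop shows the finger about level with the loop's rear end, at crop (280,215), with a gap of 0–3 mm. I'll start pushing.

Emit:
{"fn": "carry_out", "kwargs": {"moves": [[0, [-0.002, 0, 0], [0, 0, 0]], [0, [-0.002, 0, 0], [0, 0, 0]], [0, [-0.002, 0, 0], [0, 0, 0]], [0, [-0.002, 0, 0], [0, 0, 0]], [0, [-0.002, 0, 0], [0, 0, 0]], [0, [-0.002, 0, 0], [0, 0, 0]], [0, [-0.001, 0, 0], [0, 0, 0]], [0, [0, 0, 0], [0, 0, 0]], [0, [0, 0, 0], [0, 0, 0]], [0, [0, 0, 0], [0, 0, 0]]]}}

```text
t: 4.47
tool_pos: [543.1, 200.9, 73.3]
tcp_rot: [2.04, 2.389, -0.001]
ft_force: [0.2, 0.9, 0.4]
width: 0.004
grasp_force: 0.1
```

Emit:
{"fn": "carry_out", "kwargs": {"moves": [[0, [-0.001, 0, 0], [0, 0, 0]], [0, [-0.001, 0, 0], [0, 0, 0]], [0, [-0.001, 0, 0], [0, 0, 0]], [0, [-0.001, 0, 0], [0, 0, 0]], [0, [-0.001, 0, 0], [0, 0, 0]], [0, [-0.001, 0, 0], [0, 0, 0]], [0, [0, 0, 0], [0, 0, 0]], [0, [0, 0, 0], [0, 0, 0]], [0, [0, 0, 0], [0, 0, 0]], [0, [0, 0, 0], [0, 0, 0]]]}}

```text
t: 5.3
tool_pos: [544.0, 195.1, 73.2]
tcp_rot: [2.04, 2.389, -0.001]
ft_force: [-0.1, -0.2, 1.0]
width: -0.002
grasp_force: 0.0
```

Emit:
{"fn": "carry_out", "kwargs": {"moves": [[0, [-0.001, 0, 0], [0, 0, 0]], [0, [-0.001, 0, 0], [0, 0, 0]], [0, [-0.001, 0, 0], [0, 0, 0]], [0, [-0.001, 0, 0], [0, 0, 0]], [0, [0, 0, 0], [0, 0, 0]], [0, [0, 0, 0], [0, 0, 0]], [0, [0, 0, 0], [0, 0, 0]], [0, [0, 0, 0], [0, 0, 0]], [0, [0, 0, 0], [0, 0, 0]], [0, [0, 0, 0], [0, 0, 0]]]}}

```text
t: 6.13
tool_pos: [544.7, 191.4, 73.3]
tcp_rot: [2.04, 2.389, -0.0]
ft_force: [-0.4, -0.0, -0.2]
width: 0.003
grasp_force: 0.0
```

Run:
```python
from h import *
import cv2
a=viewer.get_image("scene");b=viewer.get_image("side")
A=cv2.resize(a[215:295,350:440],None,fx=4.4,fy=5,interpolation=cv2.INTER_CUBIC)
B=cv2.resize(b[180:260,255:345],None,fx=4.4,fy=5,interpolation=cv2.INTER_CUBIC)
cv2.imwrite("pics/c4.png",np.hstack([A,B]));print(tool()[:3,3],state()['ft_force'])
```

```text
[544.66134238 191.46639439  73.27200349] [ 0.42622801  0.29334816 -0.0392297 ]
```

View pics/c4.png

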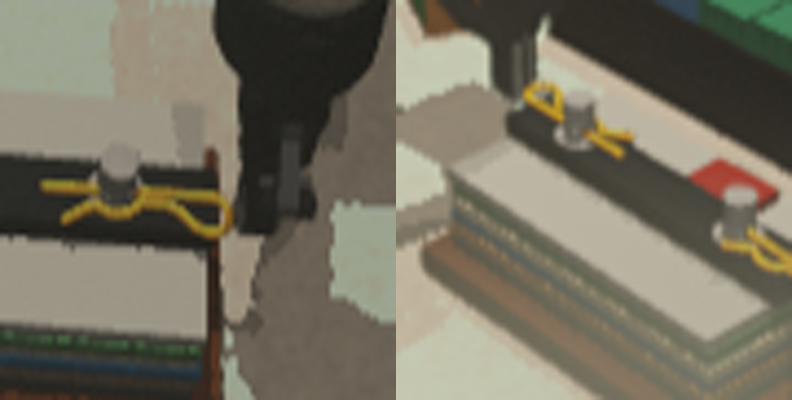

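The clip's bulge sits round the left post. The tip is at crop (42,185), about 37 mm past the post, so it has snapped home. I'll nudge it gently to confirm.

Emit:
{"fn": "carry_out", "kwargs": {"moves": [[0, [-0.0005, 0, 0], [0, 0, 0]], [0, [-0.0005, 0, 0], [0, 0, 0]], [0, [-0.0005, 0, 0], [0, 0, 0]], [0, [-0.0005, 0, 0], [0, 0, 0]], [0, [0, 0, 0], [0, 0, 0]], [0, [0, 0, 0], [0, 0, 0]], [0, [0, 0, 0], [0, 0, 0]], [0, [0, 0, 0], [0, 0, 0]], [0, [0, 0, 0], [0, 0, 0]], [0, [0, 0, 0], [0, 0, 0]]]}}

```text
t: 7.07
tool_pos: [545.0, 189.5, 73.3]
tcp_rot: [2.04, 2.389, -0.0]
ft_force: [-0.1, 1.2, 0.3]
width: 0.001
grasp_force: 0.4
```

Emit:
{"fn": "carry_out", "kwargs": {"moves": [[0, [0.01, 0, 0], [0, 0, 0]], [0, [0.015, 0, 0], [0, 0, 0]], [0, [0.01, 0, 0], [0, 0, 0]], [0, [0, 0, -0.02], [0, 0, 0]], [0, [0, 0, -0.02], [0, 0, 0]], [0, [0, 0, -0.025], [0, 0, 0]], [0, [0, 0, -0.025], [0, 0, 0]], [0, [0, 0, -0.02], [0, 0, 0]], [0, [0, 0, 0], [0, 0, 0]], [0, [0, 0, 0], [0, 0, 0]]]}}

```text
t: 7.9
tool_pos: [540.2, 224.8, 184.5]
tcp_rot: [2.039, 2.388, 0.004]
ft_force: [-0.3, -0.6, -0.7]
width: 0.0
grasp_force: 0.0
```

Emit:
{"fn": "carry_out", "kwargs": {"moves": [[0, [-0.02, -0.002, 0], [0, 0, 0]], [0, [-0.03, -0.002, 0], [0, 0, 0]], [0, [-0.03, -0.002, 0], [0, 0, 0]], [0, [-0.03, -0.002, 0], [0, 0, 0]], [0, [-0.03, -0.002, 0], [0, 0, 0]], [0, [-0.03, -0.002, 0], [0, 0, 0]], [0, [-0.03, -0.002, 0], [0, 0, 0]], [0, [-0.03, -0.002, 0], [0, 0, 0]], [0, [-0.03, -0.002, 0], [0, 0, 0]], [0, [-0.03, -0.003, 0], [0, 0, 0]]]}}

```text
t: 8.73
tool_pos: [563.1, -66.6, 181.5]
tcp_rot: [-2.038, -2.387, 0.002]
ft_force: [-0.6, -0.4, -0.1]
width: -0.002
grasp_force: 0.0
```

Emit:
{"fn": "carry_out", "kwargs": {"moves": [[0, [-0.03, 0, 0], [0, 0, 0]], [0, [-0.03, 0, 0], [0, 0, 0]], [0, [-0.029, 0, 0], [0, 0, 0]], [0, [0, 0, 0], [0, 0, 0]], [0, [0, 0, 0], [0, 0, 0]], [0, [0, 0, 0], [0, 0, 0]], [0, [0, 0, 0], [0, 0, 0]], [0, [0, 0, 0], [0, 0, 0]], [0, [0, 0, 0], [0, 0, 0]], [0, [0, 0, 0], [0, 0, 0]]]}}

```text
t: 9.57
tool_pos: [578.0, -152.7, 183.4]
tcp_rot: [-2.039, -2.39, 0.0]
ft_force: [-0.2, 0.2, -0.6]
width: 0.0
grasp_force: 0.0
```

Run:
```python
from h import *
import cv2
np.set_printoptions(precision=3,suppress=True)
T=tool();print(T,state()['t'])
np.save("T2.npy",T);I=viewer.get_image("wrist");cv2.imwrite("pics/w2.png",I)
```

```text
[[  -0.158    0.988   -0.     577.992]
 [   0.988    0.158   -0.    -152.703]
 [  -0.      -0.      -1.     183.355]
 [   0.       0.       0.       1.   ]] 9.5667
```

View pics/w2.png

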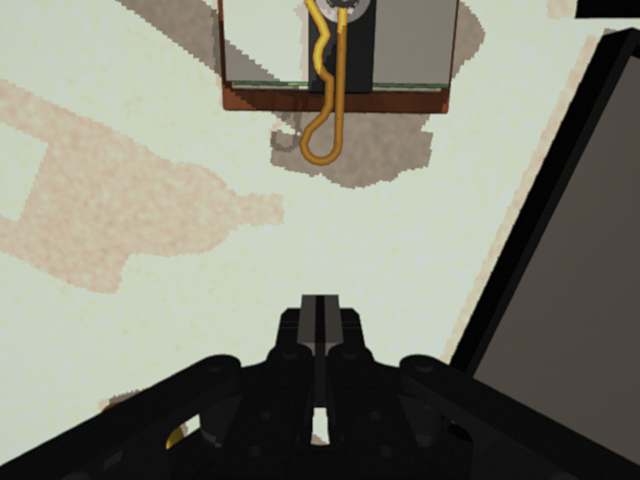

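The wrist view shows the right loop's rear end at (320,165) and the straight leg at column 342. The fingers are in line with it.

Run:
```python
from h import *
np.set_printoptions(precision=2,suppress=True)
c=viewer.get_calibration("wrist");T=np.load("T2.npy");W=T@c['mount']
for uv in((320,165),(342,30),(342,130)):
    p=proj(c,uv,82.5,W);print(p,(np.linalg.inv(T)@np.append(p,1))[:3])
```

```text
[ 570.94 -108.69   82.5 ] [ 44.57  -0.02 100.86]
[571.31 -36.52  82.5 ] [115.79  11.71 100.85]
[580.19 -87.28  82.5 ] [ 64.26  12.48 100.85]
```

Emit:
{"fn": "carry_out", "kwargs": {"moves": [[0, [0, 0, 0.015], [0, 0, 0]], [0, [0, 0, 0.02], [0, 0, 0]], [0, [0, 0, 0.02], [0, 0, 0]], [0, [0, 0, 0.02], [0, 0, 0]], [0, [0, 0, 0.02], [0, 0, 0]], [0, [0, 0, 0.012], [0, 0, 0]], [0, [0, 0, 0.003], [0, 0, 0]], [0, [0, 0, 0], [0, 0, 0]], [0, [0.006, 0, 0], [0, 0, 0]], [0, [0.008, 0, 0], [0, 0, 0]]]}}

```text
t: 10.45
tool_pos: [577.0, -140.1, 74.6]
tcp_rot: [2.04, 2.386, 0.001]
ft_force: [-0.0, -1.0, 0.4]
width: -0.002
grasp_force: 0.0
```

Emit:
{"fn": "carry_out", "kwargs": {"moves": [[0, [0.006, 0, 0], [0, 0, 0]], [0, [0.006, 0, 0], [0, 0, 0]], [0, [0.003, 0, 0], [0, 0, 0]], [0, [0.003, 0, 0], [0, 0, 0]], [0, [0.002, 0, 0], [0, 0, 0]], [0, [0.002, 0, 0], [0, 0, 0]], [0, [0.002, 0, 0], [0, 0, 0]], [0, [0.002, 0, 0], [0, 0, 0]], [0, [0.002, 0, 0], [0, 0, 0]], [0, [0, 0, 0], [0, 0, 0]]]}}

```text
t: 11.28
tool_pos: [571.5, -111.9, 73.3]
tcp_rot: [2.04, 2.389, -0.0]
ft_force: [-0.3, 0.4, 0.6]
width: 0.004
grasp_force: 0.2
```

Emit:
{"fn": "carry_out", "kwargs": {"moves": [[0, [0.002, 0, 0], [0, 0, 0]], [0, [0.002, 0, 0], [0, 0, 0]], [0, [0.002, 0, 0], [0, 0, 0]], [0, [0.002, 0, 0], [0, 0, 0]], [0, [0.001, 0, 0], [0, 0, 0]], [0, [0.001, 0, 0], [0, 0, 0]], [0, [0.001, 0, 0], [0, 0, 0]], [0, [0, 0, 0], [0, 0, 0]], [0, [0, 0, 0], [0, 0, 0]], [0, [0, 0, 0], [0, 0, 0]]]}}

```text
t: 12.12
tool_pos: [570.3, -102.1, 73.6]
tcp_rot: [2.039, 2.388, -0.001]
ft_force: [-0.2, -5.6, 1.7]
width: -0.002
grasp_force: 2.6
```

Emit:
{"fn": "carry_out", "kwargs": {"moves": [[0, [0.001, 0, 0], [0, 0, 0]], [0, [0.001, 0, 0], [0, 0, 0]], [0, [0.001, 0, 0], [0, 0, 0]], [0, [0.001, 0, 0], [0, 0, 0]], [0, [0.001, 0, 0], [0, 0, 0]], [0, [0.001, 0, 0], [0, 0, 0]], [0, [0.001, 0, 0], [0, 0, 0]], [0, [0.001, 0, 0], [0, 0, 0]], [0, [0, 0, 0], [0, 0, 0]], [0, [0, 0, 0], [0, 0, 0]]]}}

```text
t: 12.95
tool_pos: [568.5, -93.2, 73.4]
tcp_rot: [-2.04, -2.389, -0.0]
ft_force: [1.5, -3.1, 0.7]
width: 0.001
grasp_force: 1.0
```

Emit:
{"fn": "carry_out", "kwargs": {"moves": [[0, [0.001, 0, 0], [0, 0, 0]], [0, [0.001, 0, 0], [0, 0, 0]], [0, [0.001, 0, 0], [0, 0, 0]], [0, [0, 0, 0], [0, 0, 0]], [0, [0, 0, 0], [0, 0, 0]], [0, [0, 0, 0], [0, 0, 0]], [0, [0, 0, 0], [0, 0, 0]], [0, [0, 0, 0], [0, 0, 0]], [0, [0, 0, 0], [0, 0, 0]], [0, [0, 0, 0], [0, 0, 0]]]}}

```text
t: 13.78
tool_pos: [567.9, -90.3, 73.2]
tcp_rot: [-2.04, -2.389, 0.0]
ft_force: [0.1, -0.8, -0.1]
width: -0.002
grasp_force: 0.0
```

Emit:
{"fn": "carry_out", "kwargs": {"moves": [[0, [0.0005, 0, 0], [0, 0, 0]], [0, [0.0005, 0, 0], [0, 0, 0]], [0, [0.0005, 0, 0], [0, 0, 0]], [0, [0, 0, 0], [0, 0, 0]], [0, [0, 0, 0], [0, 0, 0]], [0, [0, 0, 0], [0, 0, 0]], [0, [0, 0, 0], [0, 0, 0]], [0, [0, 0, 0], [0, 0, 0]], [0, [0, 0, 0], [0, 0, 0]], [0, [0, 0, 0], [0, 0, 0]]]}}

```text
t: 14.62
tool_pos: [567.8, -88.9, 73.3]
tcp_rot: [2.04, 2.389, -0.0]
ft_force: [0.0, 0.4, -0.2]
width: 0.003
grasp_force: 0.0
```

Emit:
{"fn": "carry_out", "kwargs": {"moves": [[0, [-0.01, 0, 0], [0, 0, 0]], [0, [-0.015, 0, 0], [0, 0, 0]], [0, [-0.015, 0, 0], [0, 0, 0]], [0, [0, 0, -0.02], [0, 0, 0]], [0, [0, 0, -0.025], [0, 0, 0]], [0, [-0.03, 0, -0.025], [0, 0, 0]], [0, [-0.03, 0, -0.025], [0, 0, 0]], [0, [-0.02, 0, -0.02], [0, 0, 0]], [0, [0, 0, -0.01], [0, 0, 0]], [0, [0, 0, 0], [0, 0, 0]]]}}

```text
t: 15.45
tool_pos: [588.4, -210.9, 201.2]
tcp_rot: [2.04, 2.381, 0.002]
ft_force: [-0.3, 0.1, -0.3]
width: 0.0
grasp_force: 0.0
```

Run:
```python
from h import *
import cv2
s=state();print(s['t'],s['tool_pos'],s['ft_force'])
a=viewer.get_image("scene");b=viewer.get_image("side")
A=cv2.resize(a[225:285,270:420],None,fx=5,fy=5,interpolation=cv2.INTER_CUBIC)
B=cv2.resize(b[185:245,255:405],None,fx=5,fy=5,interpolation=cv2.INTER_CUBIC)
cv2.imwrite("pics/f.png",np.vstack([A,B]))
```

```text
15.45 [ 588.38097848 -210.92111026  201.24568937] [-0.32120665  0.1418032  -0.34866208]
```

View pics/f.png

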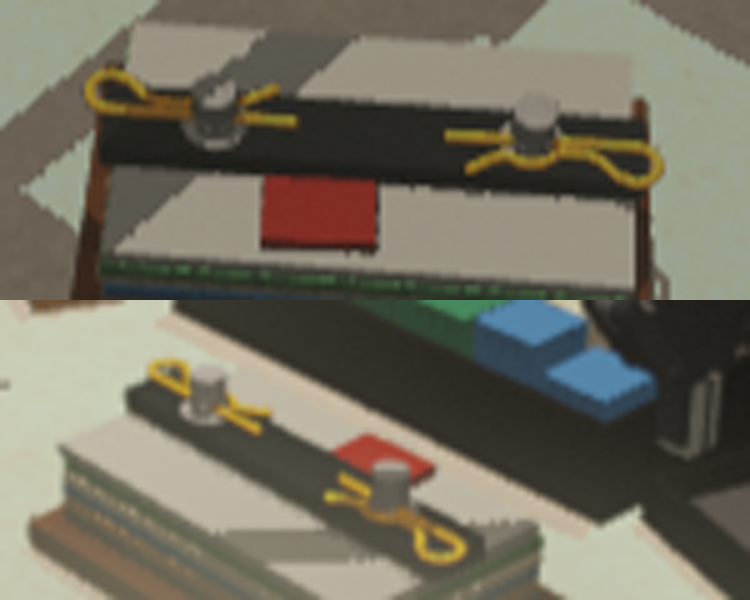

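Both clips look snapped. Scene crop tips are at (297,122) and (446,135), loop ends at (86,88) and (662,165), and post tops at (213,88) and (536,108).

Run:
```python
from h import *
np.set_printoptions(precision=1,suppress=True)
S=viewer.get_calibration("scene");f=lambda u,v:(269.6+u/5,224.6+v/5)
D=viewer.get_calibration("side");g=lambda u,v:(254.6+u/5,184.6+(v-300)/5)
by=np.array([-.154,.988,0]);q=lambda uv,z,c=S:proj(c,uv,z)@by
pR,pL=q(f(213,88),103),q(f(536,108),103)
print("scene R tip,loop",q(f(297,122),82.5)-pR,pR-q(f(86,88),82.5)," L",pL-q(f(446,135),82.5),q(f(662,165),82.5)-pL)
pL,pR=q(g(209,373),103,D),q(g(391,467),103,D)
print("side R tip,loop",q(g(342,478),82.5,D)-pR,pR-q(g(464,552),82.5,D)," L",pL-q(g(264,430),82.5,D),q(g(150,372),82.5,D)-pL)
```

```text
scene R tip,loop 37.18317363561735 57.660135589561506  L 37.600252144613975 56.83477670750372
side R tip,loop 34.2189411091709 58.17515941301225  L 37.99005347238513 51.979555354643
```

Both clips are within about 2 mm of home, so I'm handing in.

```bash
python3 -c "
from station import workorder
print(workorder.finish_job())"
```

```text
the job is handed in; nothing more can be done
None
```

Both clips are pushed home and snapped round their posts, within about 2 mm of home by most camera readings (one rough side-view reading was further off). The arm is drawn back clear and the job is handed in; the hand-in returned no verdict.

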